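Slide the painted plaque under the drawing board's spring clip

TASK

Clamp the blue painted plaque in the drawing board's spring clip so that it keeps still for the next coat. With one fingertip press the clip's red-ended tail down and keep its flap open, while the other fingertip pushes the plaque under the flap until it is square against both stops, about the middle of the clip; then let the clip close on it and move the hand away. The plaque stays flat on the board the whole time: push it, do not pick it up, and leave the other craft things where they are.

Things in the scene. Friction and masses are not known exactly. Their poses are not given: they have to be found in the camera images.
- board: Drawing board, bare wood, 320 (its x) x 450 (its y) x 10 mm on 2 mm feet; it does not move. Origin: centre of its underside, on the table; its top is 12 mm above the table. Its x axis points towards the edge that carries the steel spring clip; +y is left when looking along +x.
- clip_mouth (a point): Point on the board's top, middle of the front lip of the clip's flap when shut (95 mm along board x, y 0); axes parallel to the board's. Seen along +x from here: two upright stop tabs, 9 mm high and 14 mm wide, at y = -34 and +34 mm, their front faces 12 mm behind the lip (x = +12 mm); hinge pin along y at x = +20 mm, 14 mm above the board; a thin base plate; the tail of the flap. The fixed ears at the pin's ends stand at y = -57 and +57 mm, 19 mm high.
- clip_tail (a point): Point on the upper face of the clip's tail, mid-length and mid-width (moves with the flap). The tail is a steel plate 100 mm wide (y), 35 mm long and 2 mm thick, its rear half and rolled end coated red. Shut, it rises from 4 mm behind and 6 mm above the pin to 33 mm behind and 26 mm above the pin (35 degrees); at joint 0.60 it lies level, its upper face 4 mm above the pin (18 mm above the board). Shut, this point is 38 mm behind the lip and 31 mm above the board.
- clip (a joint): Angle of the sprung flap: 0 shut, grows as the tail is pressed down and the lip rises, stop at 0.68 rad. The flap is 110 mm wide (y), its lip 20 mm in front of the pin. The lip clears the board by 0.5 mm at 0, 8 mm (the plaque's thickness) at 0.35, 10.5 mm at 0.45, 14 mm at 0.60. The spring shuts it: the torque is 0.09 N m at 0 and 0.18 N m at 0.60, so a finger pressing 15 mm behind the pin needs about 12 N.
- plaque: The loose painted wood plaque, blue with flowers on top, 34 mm (its x) x 90 mm (its y) x 8 mm, 35 g, lying flat on the board in front of the clip, its long side roughly facing the clip. Origin: centre of its underside. Fully home against the stops its origin is 5 mm in front of clip_mouth (x = -5 mm in its frame).
- spare_plaque: White painted wood plaque of the same size, lying flat; leave alone. Origin: centre of underside.
- pot_red: Paint pot with a red cap, 32 mm wide, 32 mm tall; leave alone. Origin: centre of underside.
- pot_yellow: Paint pot with a yellow cap, same size; leave alone. Origin: centre of underside.
- pot_green: Paint pot with a green cap, same size; leave alone. Origin: centre of underside.
- cup: White cup, 60 mm wide, 55 mm tall; leave alone. Origin: centre of underside.
- palette: Round white palette, 132 mm across, 8 mm thick; leave alone. Origin: centre of underside.
- brush: Slim paint brush with a red handle, 170 mm long along its x, 9 mm thick, lying flat; leave alone. Origin near its middle, on its underside.
- easel: Empty wooden mini easel, 175 mm tall, on the table right of the board; leave alone. Origin: middle of its feet.
There are look-alikes about, which are no part of the job. What is shaped like the plaque but black or yellow is not meant.

How it is judged:
By the outcome, as a careful person would: the job done as asked, in the order asked, and still so for the second after the job is handed in, with the robot touching nothing.
It also fails if it takes over 51 s, if anything falls off the work surface, if the arm or the gripper's body presses on something with over 40 N, if the wrist force passes 120 N, or if a joint passes its speed limit or range.

ROBOT

A 7-joint arm with a two-finger parallel gripper is mounted at the origin on the work surface. World frame = base frame: x ahead of the robot, y to its left, z up, the work surface at z = 0. Lengths are in m, angles in rad, forces in N, time in s.
With the tool pointing down it reaches from about 0.425 to 0.975 m from the base axis. Payload 16.7 kg.
Tool frame: the origin (TCP) lies midway between the tips of the shut fingers; the grasp point (between the pads) lies 19 mm behind it; z points along the fingers, y is the line along which they close (so a half turn about z gives the same grasp; the last joint's range is limited). The gripper opens to 85 mm and grips with 20 to 120 N. Pads are 22 mm wide; open, the fingers measure 114 mm over their backs; the gripper's body (76 mm by 85 mm) begins 54 mm behind the grasp point. The pads swing forward as they close: fully open they stand 13 mm farther back than shut.
Start: joints at [-1.498, 0.426, 0.074, 1.606, -0.034, 1.111, -0.067], TCP at [0.149, 0.658, 0.231] pointing down, gripper open.
Joint ranges: [-2.85, 2.85], [-0.5, 2.14], [-1.23, 1.37], [0.21, 2.46], [-1.02, 4.16], [0.16, 2.05], [-2.73, 2.73]. Speed limits (rad/s): [1.89, 1.89, 2.39, 2.39, 3.01, 3.01, 3.01].

INTERFACE

Orientations are given as a rotation vector (axis times angle).
In Python, from plant import * gives the robot as it stands. The module is installed in compiled form; this text tells all that it offers.
- The arm moves only by the tool jog_arm, never from a script. Its argument "moves" is a list that holds one entry, the list of rows, each a list of 7 numbers: the shift along the tool's x, y, z in mm, then the turn, a rotation vector about the tool's x, y, z in degrees, then the opening, from 0 (shut) to 1 (fully open). In form: [[[tx, ty, tz, wx, wy, wz, hand], ...]]. A call has 1 to 20 rows; each row is the pose to reach, as a shift and turn from the pose commanded when the call began, along the tool's axes at that moment; what a row does not reach only later rows make up. A row lasts 1/8 s, in which the tool goes at most 62.5 mm and 10.7 degrees, less where a joint would pass 70% of its speed; a pose out of reach is approached as far as the arm can. A call with a gripper value outside its range is refused whole. The fingers move at their own pace and stop on an object; "squeeze" is the grip in N (left out, the last holds). Time passes only in rows, so rows that repeat a pose let the fingers close. It gives the time, the measured TCP pose, the force, the opening and the grip force at its end, in the units of the state.
- get_state(): the state, without advancing time (a new reading comes with each control period).
- grab_frame(name): name is "side" or "top"; returns a dict with "frame" (400x640x3 uint8, blue, green, red), "mtx" (3x3 intrinsics, pixels), "pose" (4x4, takes a point from camera to world coordinates). Camera axes: x right, y up, looking along -z (the intrinsics and any distortion apply to the point x, -y, -z); pixel columns grow to the right and rows downward; lengths in m; the calibration is good to about 2 mm. A picture is of the moment at which its call begins. There is no depth.
- hand_in(): hands the job in; it is judged then, once.
The state is a dict: "t": time; "qpos": joint angles; "qd": joint speeds; "effort": joint torques, N m; "ee_pos": TCP position; "tcp_rot": TCP orientation; "contact_force": force on the tool from outside, world axes, zero at the start; "ft_torque": the same for the moment, N m; "grip_width": opening from 0.0 (shut) to 1.0 (fully open); "gripper_force": force on a finger pad.
Only numpy, scipy, OpenCV 4.12 (cv2) and the standard library are available. Lean on these libraries where they do the work, as an engineer would, in place of code of your own. Each camera call takes 0.05 s, during which the arm holds its last target. There are 200 camera calls.

## Working session

There is one attempt and no reset: what is moved stays moved. The work goes in short steps, Python scripts to look and compute and a tool call to move; the robot and the scene stay as the last step left them, time stands still between calls to the robot, and variables do not carry over. Pictures are saved under pics/ and viewed, at most 13 in all, crops included, and the job is handed in when it is done.

Besides the shell and the picture viewer there is one more tool, called after "Request:" in YAML: its name, and indented under it one key for each argument. jog_arm: Moves the arm, as the interface text tells. Its arguments: {"type":"object","properties":{"moves":{"type":"array"},"squeeze":{"type":"number"}},"required":["moves"]}

```bash
mkdir -p pics; python3 - <<'E'
from plant import *
import cv2,numpy as np
s=get_state();print({k:np.round(v,3) for k,v in s.items()})
for n in("top","side"):
    f=grab_frame(n);cv2.imwrite(f"pics/{n}0.png",f["frame"]);print(n,np.round(f["mtx"],1).tolist(),np.round(f["pose"],3).tolist(),[k for k in f])
E
```

```text
{'t': np.float64(0.0), 'qpos': array([-1.498,  0.427,  0.074,  1.607, -0.034,  1.111, -0.067]), 'qd': array([ 0.   ,  0.001,  0.   ,  0.001, -0.001, -0.   , -0.001]), 'effort': array([ 0.0000e+00, -9.4984e+01,  3.7620e+00, -4.6352e+01,  1.9000e-02,
        1.0000e-02, -0.0000e+00]), 'ee_pos': array([0.149, 0.658, 0.231]), 'tcp_rot': array([-3.490e-01, -3.122e+00,  2.000e-03]), 'contact_force': array([ 0.368, -0.549, -0.397]), 'ft_torque': array([-0.049, -0.041, -0.05 ]), 'gripper_force': np.float64(0.0), 'grip_width': np.float64(1.0)}
top [[462.7, 0.0, 314.5], [0.0, 462.7, 209.8], [0.0, 0.0, 1.0]] [[0.03, 0.989, -0.147, 0.368], [-1.0, 0.028, -0.015, -0.058], [-0.011, 0.147, 0.989, 1.292], [0.0, 0.0, 0.0, 1.0]] ['frame', 'mtx', 'pose']
side [[494.6, 0.0, 315.8], [0.0, 494.6, 199.0], [0.0, 0.0, 1.0]] [[-0.952, 0.191, -0.24, 0.258], [-0.307, -0.605, 0.734, 0.806], [-0.005, 0.773, 0.635, 0.811], [0.0, 0.0, 0.0, 1.0]] ['frame', 'mtx', 'pose']
```

View pics/top0.png

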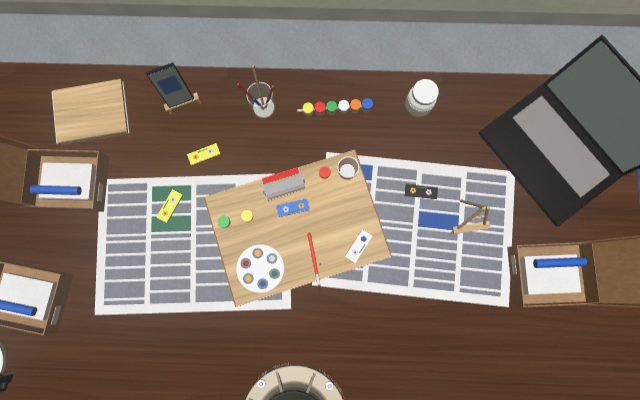

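View pics/side0.png

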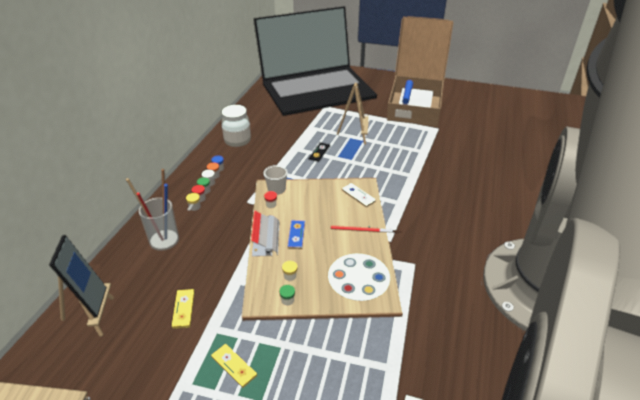

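The top view shows the board, with the clip at (284,183) and its red tail on the far side. The blue flowered plaque lies in front of it at (293,208). Shaped like it are:
- black at (421,191)
- yellow at (203,154) and (169,206)
- white spare at (359,246)
- a plain blue printed patch on the paper at (438,220)

Only the plaque at (293,208) is blue with flowers and lies on the board at the clip.

```bash
cat > h.py <<'E'
from plant import *
import cv2,numpy as np
def ray(f,uv):
    d=np.linalg.inv(f["mtx"])@[uv[0],uv[1],1]; d=np.array([d[0],-d[1],-d[2]])
    return f["pose"][:3,3],f["pose"][:3,:3]@d
def plane(f,uv,z):
    o,d=ray(f,uv); return (o+d*(z-o[2])/d[2])
def proj(f,p):
    q=f["pose"][:3,:3].T@(np.array(p)-f["pose"][:3,3]); q=f["mtx"]@[q[0],-q[1],-q[2]]; return q[:2]/q[2]
def tri(f,a,g,b):
    o1,d1=ray(f,a);o2,d2=ray(g,b);d1/=np.linalg.norm(d1);d2/=np.linalg.norm(d2)
    t=np.linalg.lstsq(np.c_[d1,-d2],o2-o1,rcond=None)[0];p,q=o1+d1*t[0],o2+d2*t[1]
    return (p+q)/2,np.linalg.norm(p-q)
def blobs(f,lo,hi,roi,amin=20,close=3):
    x0,y0,x1,y1=roi; m=np.zeros(f["frame"].shape[:2],np.uint8)
    m[y0:y1,x0:x1]=cv2.inRange(cv2.cvtColor(f["frame"],cv2.COLOR_BGR2HSV),lo,hi)[y0:y1,x0:x1]
    m=cv2.morphologyEx(m,cv2.MORPH_CLOSE,np.ones((close,close)))
    c=[c for c in cv2.findContours(m,0,2)[0] if cv2.contourArea(c)>amin]
    return sorted(c,key=cv2.contourArea)[::-1],m
BLUE=((105,120,60),(128,255,255));RED=((172,130,90),(180,255,255))
RED0=((0,150,90),(6,255,255))
E
python3 - <<'E'
from h import *
T=grab_frame("top");S=grab_frame("side")
r={}
for n,f,roi in(("T",T,(205,150,390,300)),("S",S,(245,180,400,310))):
    for nm,(lo,hi) in(("blue",BLUE),("red",RED),("red0",RED0)):
        cs,_=blobs(f,lo,hi,roi,12,5)
        for c in cs[:4]:
            b=cv2.boxPoints(cv2.minAreaRect(c));print(n,nm,cv2.contourArea(c),np.round(b.mean(0),1),np.round(b,1).tolist())
    hsv=cv2.cvtColor(f["frame"],cv2.COLOR_BGR2HSV)
    g=cv2.inRange(hsv,(8,50,110),(25,200,255));c=max(cv2.findContours(g,0,2)[0],key=cv2.contourArea)
    ap=cv2.approxPolyDP(cv2.convexHull(c),6,True)[:,0];print(n,"board",ap.tolist(),[np.round(plane(f,p,.012),3).tolist() for p in ap])
x=T["frame"][140:260,220:380];y=S["frame"][180:280,235:395]
cv2.imwrite("pics/c1.png",np.vstack([cv2.resize(x,(480,360),interpolation=2)[:300],cv2.resize(y,(480,300),interpolation=2)]))
E
```

```text
T blue 271.5 [292.5 207.3] [[276.29998779296875, 205.89999389648438], [306.3999938964844, 199.0], [308.6000061035156, 208.6999969482422], [278.5, 215.60000610351562]]
T blue 94.5 [366. 172.] [[361.0, 165.0], [371.0, 165.0], [371.0, 179.0], [361.0, 179.0]]
T blue 14.0 [262.5 283.5] [[259.5, 283.5], [262.5, 280.5], [265.5, 283.5], [262.5, 286.5]]
T red0 167.0 [280.1 174.8] [[261.8999938964844, 177.39999389648438], [296.5, 166.5], [298.29998779296875, 172.1999969482422], [263.70001220703125, 183.10000610351562]]
T red0 81.5 [324. 172.] [[319.0, 167.0], [329.0, 167.0], [329.0, 177.0], [319.0, 177.0]]
T red0 71.5 [312.4 253. ] [[307.20001220703125, 233.1999969482422], [309.79998779296875, 232.6999969482422], [317.6000061035156, 272.8999938964844], [314.8999938964844, 273.3999938964844]]
T board [[355, 149], [391, 256], [235, 306], [204, 197]] [[0.736, -0.149, 0.012], [0.435, -0.253, 0.012], [0.287, 0.17, 0.012], [0.586, 0.274, 0.012]]
S blue 277.0 [296.  233.1] [[288.29998779296875, 244.89999389648438], [291.1000061035156, 219.8000030517578], [303.6000061035156, 221.1999969482422], [300.8999938964844, 246.3000030517578]]
S blue 15.5 [378.5 277. ] [[376.0, 275.0], [381.0, 275.0], [381.0, 279.0], [376.0, 279.0]]
S red0 145.5 [255.7 226.5] [[251.1999969482422, 241.39999389648438], [254.1999969482422, 210.89999389648438], [260.20001220703125, 211.5], [257.20001220703125, 242.0]]
S red0 73.5 [270.5 196. ] [[265.0, 192.0], [276.0, 192.0], [276.0, 200.0], [265.0, 200.0]]
S red0 59.5 [354.5 228.4] [[330.8999938964844, 228.3000030517578], [331.1000061035156, 225.89999389648438], [378.1000061035156, 228.5], [377.8999938964844, 230.89999389648438]]
S red0 13.0 [347.5 287.5] [[345.0, 286.0], [350.0, 286.0], [350.0, 289.0], [345.0, 289.0]]
S board [[375, 178], [401, 315], [243, 318], [256, 180]] [[0.437, -0.25, 0.012], [0.289, 0.175, 0.012], [0.584, 0.277, 0.012], [0.738, -0.146, 0.012]]
```

View pics/c1.png

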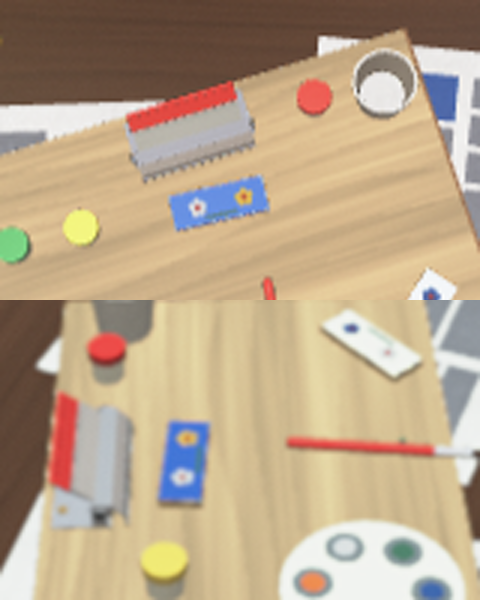

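The crop confirms it: a blue plaque with two flowers, directly in front of the clip's flap, with the red tail end behind. Next I'll work in board-frame coordinates.

```bash
cat >> h.py <<'E'
def near(f,lohi,roi,amin=60):
    return blobs(f,*lohi,roi,amin,5)[0][0]
E
python3 - <<'E'
from h import *
T=grab_frame("top");S=grab_frame("side")
A=np.array([[.737,-.1475],[.436,-.2515],[.288,.1725],[.585,.2755]])
L=np.array([[160,-225],[-160,-225],[-160,225],[160,225]])/1000
c=A.mean(0);z=((A-c)@[1,-1j]*(L@[1,1j])).sum();a=-np.angle(((A-c)@[1,1j]).conj()@(L@[1,1j]))
R=np.array([[np.cos(a),-np.sin(a)],[np.sin(a),np.cos(a)]])
m=c+R@[.095,0];print("board",c,"ang",np.degrees(a),"mouth",m,"res mm",np.round(((A-c)@R-L)*1000,1).tolist())
lo=lambda p:np.round((R.T@(np.array(p)[:2]-m))*1000,1)
cb={n:cv2.boxPoints(cv2.minAreaRect(near(f,BLUE,roi))) for n,f,roi in(("T",T,(260,190,320,225)),("S",S,(275,210,315,255)))}
for n,f in(("T",T),("S",S)):
    P=[plane(f,p,.020) for p in cb[n]];print(n,"plaque mm in mouth",lo(np.mean(P,0)),[lo(p).tolist() for p in P])
p,e=tri(T,cb["T"].mean(0),S,cb["S"].mean(0));print("plaque tri",p,e,lo(p))
cr=[cv2.boxPoints(cv2.minAreaRect(near(T,RED0,(255,160,305,190)))),cv2.boxPoints(cv2.minAreaRect(near(S,RED0,(245,205,263,250))))]
p,e=tri(T,cr[0].mean(0),S,cr[1].mean(0));print("red tri",p,e,lo(p))
for nm,ra,rb in(("redpot",(312,160,340,185),(262,185,280,205)),):
    q=[cv2.boxPoints(cv2.minAreaRect(near(f,RED0,r))).mean(0) for f,r in((T,ra),(S,rb))];p,e=tri(T,q[0],S,q[1]);print(nm,p,e,lo(p))
YEL=((22,120,120),(32,255,255))
q=[cv2.boxPoints(cv2.minAreaRect(near(f,YEL,r))).mean(0) for f,r in((T,(235,205,260,225)),(S,(278,255,302,280)))];p,e=tri(T,q[0],S,q[1]);print("yel",p,e,lo(p))
E
```

```text
board [0.5115  0.01225] ang 19.36681851119215 mouth [0.60112441 0.04375341] res mm [[-0.2, -0.5], [1.3, 1.2], [2.3, 0.3], [-3.4, -1.0]]
T plaque mm in mouth [-43.8  -6.7] [[-26.4, 35.1], [-33.3, -50.6], [-61.3, -48.3], [-54.4, 37.2]]
S plaque mm in mouth [-42.2  -7.5] [[-25.0, 32.2], [-30.2, -52.9], [-60.2, -47.0], [-53.3, 37.6]]
plaque tri [0.56285383 0.02318299 0.01940866] 0.0016588390699310146 [-42.9  -6.7]
red tri [0.64764329 0.05824275 0.04750493] 0.0002774566171819212 [48.7 -1.8]
redpot [ 0.6602323  -0.06201494  0.04084858] 0.00035243598204330443 [  20.7 -119.4]
yel [0.53313318 0.14649972 0.04081862] 0.002701431358845325 [-30.1 119.5]
```

```bash
cat >> h.py <<'E'
from scipy.spatial.transform import Rotation as Ro
AN=np.radians(19.37);B=Ro.from_euler('z',AN);M=np.array([.6011,.0438,.012])
D0=Ro.from_matrix(np.array([[0,1,0],[1,0,0],[0,0,-1.]]).T)  # tool x=board y, tool y=board x, z down
def row(xyz,tilt=0):  # target TCP in mouth frame, mm; tilt deg about tool x
    s=get_state();C=Ro.from_rotvec(s["tcp_rot"]);G=B*D0*Ro.from_euler('x',tilt,degrees=True)
    d=C.inv().apply(M+B.apply(np.array(xyz)/1e3)-s["ee_pos"])*1e3
    return np.round(d,1).tolist()+np.round((C.inv()*G).as_rotvec(degrees=True),1).tolist()
def here():
    s=get_state();C=B.inv()*Ro.from_rotvec(s["tcp_rot"])
    print("t",round(float(s["t"]),2),"mouth mm",np.round(B.inv().apply(s["ee_pos"]-M)*1e3,1),"err",np.round((D0.inv()*C).as_rotvec(degrees=True),1),"F",np.round(B.inv().apply(s["contact_force"]),1),"g",round(float(s["grip_width"]),3),"q",np.round(s["qpos"],2))
def plaque():
    for n,roi in(("top",(255,175,330,235)),("side",(255,205,325,260))):
        f=grab_frame(n);c=near(f,BLUE,roi);r=cv2.minAreaRect(c);b=cv2.boxPoints(r)
        P=np.array([B.inv().apply(plane(f,p,.020)-M)[:2]*1e3 for p in b]);k=np.argsort(P[:,1]);d=P[k[2:]].mean(0)-P[k[:2]].mean(0)
        print(n,"plaque",np.round(P.mean(0),1),"len",np.round(np.linalg.norm(d),1),"yaw",np.round(-np.degrees(np.arctan2(d[0],d[1])),1),"px",np.round(b.mean(0)))
E
python3 -c "
from h import *
here();print(row((-43,-75,90)))"
```

```text
t 0.3 mouth mm [-222.6  729.5  219.1] err [  0.   -0.  -57.9] F [0.1 0.4 0. ] g 1.001 q [-1.5   0.43  0.07  1.61 -0.03  1.11 -0.07]
[-580.0, -585.6, 129.3, -0.0, 0.0, 57.9]
```

Request:
jog_arm:
  moves:
    - [[-580,-586,100,0,0,58,0],[-580,-586,100,0,0,58,0],[-580,-586,100,0,0,58,0],[-580,-586,100,0,0,58,0],[-580,-586,100,0,0,58,0],[-580,-586,100,0,0,58,0],[-580,-586,100,0,0,58,0],[-580,-586,100,0,0,58,0],[-580,-586,100,0,0,58,0],[-580,-586,100,0,0,58,0],[-580,-586,100,0,0,58,0],[-580,-586,100,0,0,58,0],[-580,-586,100,0,0,58,0],[-580,-586,100,0,0,58,0],[-580,-586,100,0,0,58,0],[-580,-586,100,0,0,58,0],[-580,-586,100,0,0,58,0],[-580,-586,100,0,0,58,0]]

```text
t: 2.55
ee_pos: [0.5852, -0.0403, 0.1316]
tcp_rot: [-1.817, -2.563, -0.001]
contact_force: [-0.4, -0.5, -0.9]
grip_width: -0.0
gripper_force: 0.0
```

```bash
python3 -c "
from h import *
here();print(row((-43,-75,40)));plaque()
f=grab_frame('side');cv2.imwrite('pics/s2.png',cv2.resize(f['frame'][100:300,180:420],(720,600)))"
```

```text
t 2.55 mouth mm [-42.9 -74.1 119.6] err [-0.   0.   0.1] F [-0.6 -0.3 -0.9] g -0.0 q [-0.47  0.44  0.55  1.92 -0.3   0.86  0.57]
[-0.9, -0.1, 79.6, 0.0, -0.0, -0.1]Traceback (most recent call last):
  File "<string>", line 3, in <module>
    here();print(row((-43,-75,40)));plaque()
                                    ~~~~~~^^
  File "h.py", line 36, in plaque
    f=grab_frame(n);c=near(f,BLUE,roi);r=cv2.minAreaRect(c);b=cv2.boxPoints(r)
                      ~~~~^^^^^^^^^^^^
  File "h.py", line 23, in near
    return blobs(f,*lohi,roi,amin,5)[0][0]
           ~~~~~~~~~~~~~~~~~~~~~~~~~~~~^^^
IndexError: list index out of range
```

Request:
jog_arm:
  moves:
    - [[-1,0,40,0,0,0,0],[-1,0,80,0,0,0,0],[-1,0,100,0,0,0,0],[-1,0,100,0,0,0,0]]

```text
t: 3.1
ee_pos: [0.5851, -0.0424, 0.0306]
tcp_rot: [-1.818, -2.56, 0.002]
contact_force: [0.7, -0.7, -0.3]
grip_width: 0.001
gripper_force: 0.0
```

```bash
sed -i 's/        f=grab_frame(n);c=near(f,BLUE,roi);r/        f=grab_frame(n);c=blobs(f,*BLUE,roi,60,5)[0]\n        if not c: print(n,"hidden");continue\n        c=c[0];r/' h.py; python3 -c "
from h import *
here();plaque()
f=grab_frame('side');cv2.imwrite('pics/s2.png',cv2.resize(f['frame'][100:300,180:420],(720,600)))"
```

```text
t 3.1 mouth mm [-43.7 -76.   18.6] err [0.1 0.  0.1] F [ 0.5 -0.9 -0.3] g 0.001 q [-0.39  0.58  0.46  1.97 -0.41  0.68  0.66]
top hidden
side plaque [-42.2  -7.6] len 85.1 yaw -4.1 px [296. 233.]
```

View pics/s2.png

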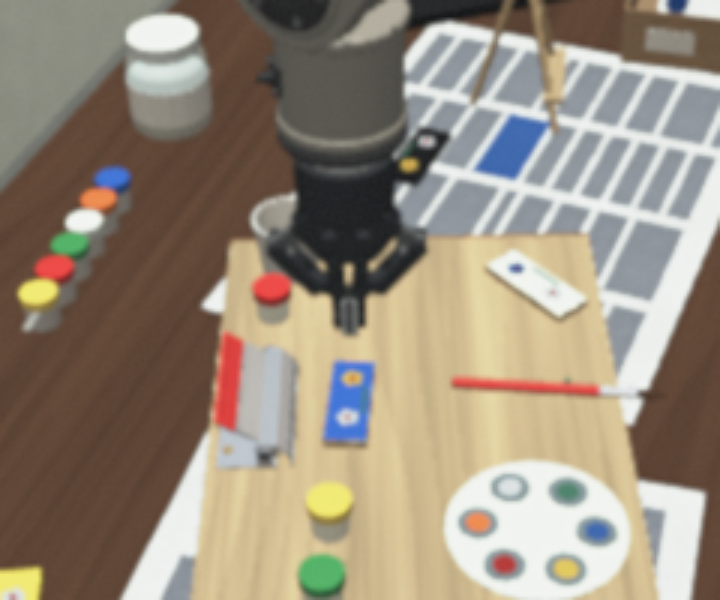

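Request:
jog_arm:
  moves:
    - [[0,0,8,0,0,0,0],[0,0,15,0,0,0,0],[0,0,15,0,0,0,0],[7,0,15,0,0,0,0],[12,0,15,0,0,0,0],[15,0,15,0,0,0,0],[17,0,15,0,0,0,0],[17,0,15,0,0,0,0]]

```text
t: 4.25
ee_pos: [0.58, -0.0262, 0.0163]
tcp_rot: [-1.819, -2.561, 0.0]
contact_force: [-1.1, 0.2, -0.4]
grip_width: 0.002
gripper_force: 0.0
```

```bash
python3 -c "
from h import *
here();plaque()"
```

```text
t 4.25 mouth mm [-43.1 -59.    4.3] err [ 0.  -0.   0.1] F [-0.9  0.6 -0.4] g 0.002 q [-0.41  0.6   0.45  1.99 -0.42  0.64  0.65]
top hidden
side plaque [-43.3  -3.2] len 89.1 yaw -5.0 px [296. 234.]
```

Request:
jog_arm:
  moves:
    - [[2,0,0,0,0,0,0],[2,0,0,0,0,0,0],[-8,0,0,0,0,0,0],[-8,0,-30,0,0,0,0],[20,-40,-30,0,0,0,0],[58,-40,-30,0,0,0,0],[58,-40,-30,0,0,0,0],[58,-40,-1,0,0,0,0],[58,-40,-1,0,0,0,0]]

```text
t: 5.48
ee_pos: [0.5226, 0.0142, 0.0163]
tcp_rot: [-1.819, -2.56, 0.003]
contact_force: [0.3, -0.4, -0.1]
grip_width: 0.001
gripper_force: 0.0
```

```bash
python3 -c "
from h import *
here();plaque()
f=grab_frame('side');cv2.imwrite('pics/s3.png',cv2.resize(f['frame'][170:290,230:390],(800,600)))"
```

```text
t 5.47 mouth mm [-83.9  -1.9   4.3] err [ 0.1 -0.   0.2] F [ 0.2 -0.4 -0.1] g 0.001 q [-0.52  0.53  0.45  2.12 -0.42  0.58  0.58]
top hidden
side plaque [-42.7  -2.3] len 86.5 yaw -3.0 px [296. 235.]
```

View pics/s3.png

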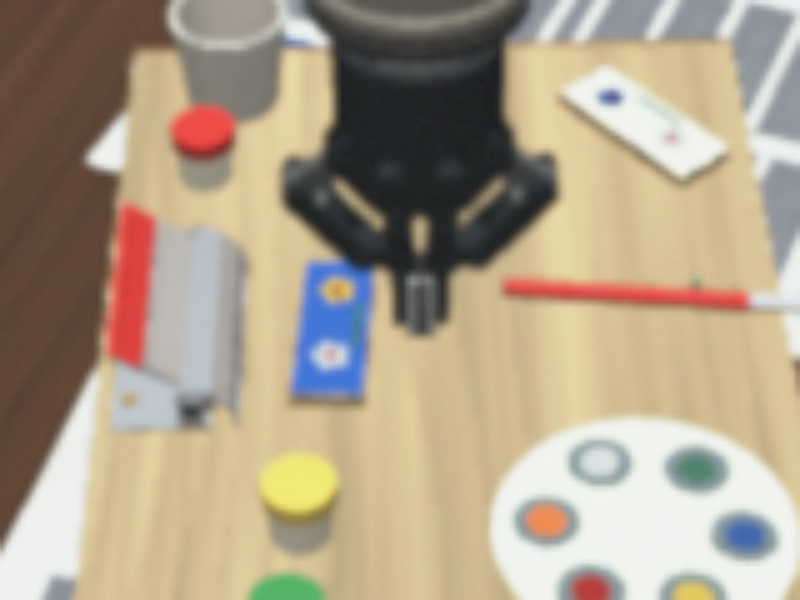

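Request:
jog_arm:
  moves:
    - [[0,6,0,0,0,0,0],[0,11,0,0,0,0,0],[0,15,0,0,0,0,0],[0,19,0,0,0,0,0],[0,23,0,0,0,0,0],[0,26,0,0,0,0,0],[0,28,0,0,0,0,0],[0,28,0,0,0,0,0]]

```text
t: 6.62
ee_pos: [0.5497, 0.0245, 0.0173]
tcp_rot: [1.819, 2.561, -0.0]
contact_force: [-0.5, 0.9, 0.3]
grip_width: 0.001
gripper_force: 0.0
```

```bash
python3 -c "
from h import *
here();plaque()"
```

```text
t 6.62 mouth mm [-54.9  -1.1   5.3] err [ 0.  -0.   0.1] F [-0.2  1.   0.3] g 0.001 q [-0.52  0.56  0.45  2.06 -0.42  0.61  0.56]
top hidden
side plaque [-30.6  -1.5] len 87.3 yaw 0.7 px [291. 235.]
```

Request:
jog_arm:
  moves:
    - [[0,4,0,0,0,0,0],[0,7,0,0,0,0,0],[0,7,0,0,0,0,0],[0,-2,0,0,0,0,0],[0,-2,-50,0,0,0,0],[0,25,-60,-5,0,0,1],[0,55,-60,-11,0,0,1],[0,55,-45,-11,0,0,1],[0,55,-45,-11,0,0,1],[0,55,-45,-11,0,0,1]]

```text
t: 7.98
ee_pos: [0.6007, 0.0422, 0.0617]
tcp_rot: [1.751, 2.465, 0.234]
contact_force: [0.4, -0.2, 1.3]
grip_width: 0.996
gripper_force: 0.0
```

```bash
python3 -c "
from h import *
here();plaque();print(row((0,-1.5,20),-11))
f=grab_frame('side');cv2.imwrite('pics/s4.png',cv2.resize(f['frame'][150:270,220:380],(800,600)))"
```

```text
t 7.97 mouth mm [-0.9 -1.4 49.7] err [-10.8  -0.    0.1] F [ 0.3 -0.3  1.3] g 0.996 q [-0.5   0.47  0.42  2.07 -0.49  0.5   0.61]
top hidden
side plaque [-23.7   1.9] len 80.2 yaw 1.0 px [288. 236.]
[-0.2, -5.4, 29.7, -0.1, 0.0, -0.1]
```

View pics/s4.png

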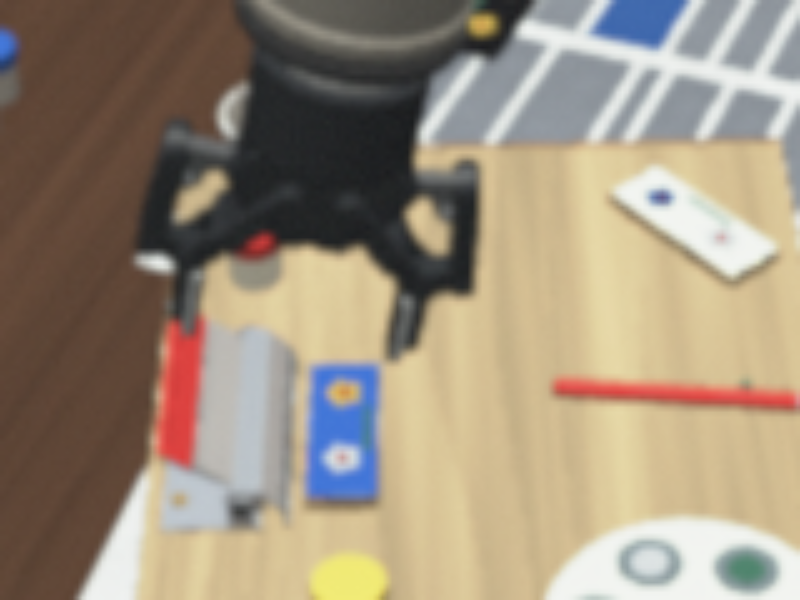

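```bash
cat >> h.py <<'E'
def tips(s,ret,half): # mouth-frame tips
    C=Ro.from_rotvec(s["tcp_rot"])
    return [B.inv().apply(s["ee_pos"]+C.apply(np.array([0,k*half,-ret])/1e3)-M)*1e3 for k in(-1,1)]
E
python3 -c "
from h import *
f=grab_frame('side');s=get_state()
for r in(0,13):
  for p in tips(s,r,42.5): print(r,np.round(p,1),np.round((proj(f,M+B.apply(p/1e3))-[220,150])*5))"
```

```text
0 [-41.8  -1.2  42.3] [377. 368.]
0 [41.7 -1.3 58.5] [190. 345.]
13 [-44.2  -1.2  55. ] [381. 347.]
13 [39.2 -1.3 71.2] [193. 324.]
```

Request:
jog_arm:
  moves:
    - [[0,-3.2,17,0,0,0,1],[0,-6.5,33.4,0,0,0,1],[0,-6.5,33.4,0,0,0,1],[0,-7.2,37,0,0,0,1],[0,-7.8,40,0,0,0,1],[0,-8.4,43,0,0,0,1],[0,-8.4,43,0,0,0,1]]

```text
t: 9.05
ee_pos: [0.6021, 0.0426, 0.0189]
tcp_rot: [1.749, 2.462, 0.238]
contact_force: [0.7, 0.0, 5.1]
grip_width: 0.999
gripper_force: 2.1
```

```bash
python3 -c "
from h import *
here();print(np.round(tips(get_state(),13,42.5),1));plaque()"
```

```text
t 9.05 mouth mm [ 0.5 -1.4  6.9] err [-11.1  -0.    0.1] F [ 0.6 -0.2  5.1] g 0.999 q [-0.44  0.54  0.35  2.08 -0.55  0.41  0.67]
[[-43.7  -1.3  11.5]
 [ 39.7  -1.5  27.8]]
top hidden
side plaque [-23.7   1.9] len 80.2 yaw 1.0 px [288. 236.]
```

Request:
jog_arm:
  moves:
    - [[0,-1.2,3,0,0,0,1],[0,-2,5,0,0,0,1],[0,-2.4,7.5,0,0,0,1],[0,-2.4,7.5,0,0,0,1],[0,-2.4,7.5,0,0,0,1]]

```text
t: 9.78
ee_pos: [0.6021, 0.0426, 0.0117]
tcp_rot: [1.748, 2.461, 0.24]
contact_force: [2.8, 0.6, 9.3]
grip_width: 0.996
gripper_force: 3.8
```

```bash
python3 -c "
from h import *
here();print(np.round(tips(get_state(),13,42.5),1));plaque()
f=grab_frame('side');cv2.imwrite('pics/s5.png',cv2.resize(f['frame'][150:270,220:380],(800,600)))"
```

```text
t 9.78 mouth mm [ 0.5 -1.4 -0.3] err [-11.2  -0.    0.1] F [ 2.8 -0.3  9.3] g 0.996 q [-0.42  0.55  0.33  2.08 -0.56  0.4   0.69]
[[-43.7  -1.3   4.2]
 [ 39.7  -1.5  20.7]]
top hidden
side plaque [-23.7   1.9] len 80.2 yaw 1.0 px [288. 236.]
```

View pics/s5.png

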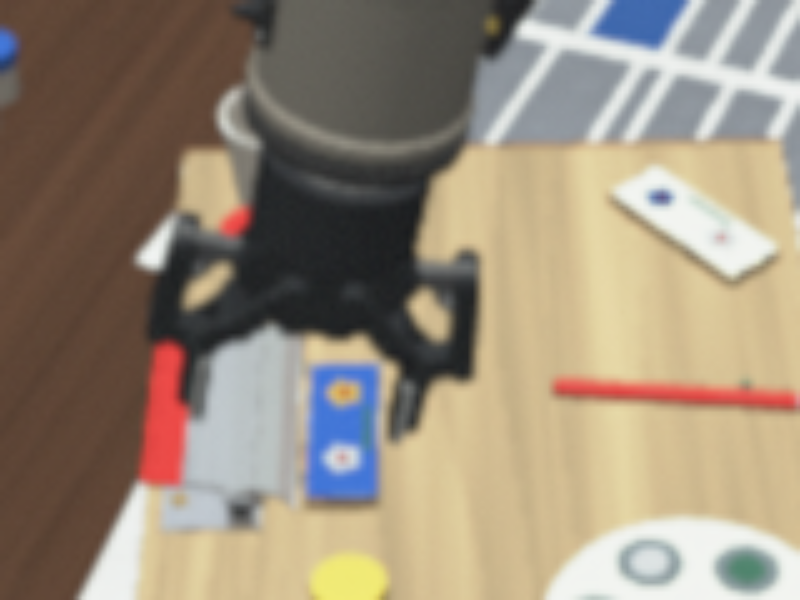

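Request:
jog_arm:
  moves:
    - [[0,1.8,-0.2,-0.3,0,0,0.975],[0,3.5,-0.4,-0.6,0,0,0.95],[0,5.2,-0.6,-0.9,0,0,0.925],[0,7,-0.8,-1.2,0,0,0.9],[0,7,-0.8,-1.2,0,0,0.9],[0,7,-0.8,-1.2,0,0,0.9]]

```text
t: 10.68
ee_pos: [0.6066, 0.0443, 0.013]
tcp_rot: [1.742, 2.452, 0.262]
contact_force: [-3.6, -1.1, 7.0]
grip_width: 0.896
gripper_force: 3.7
```

```bash
python3 -c "
from h import *
here();print(np.round(tips(get_state(),10.5,38.3),1));plaque()
f=grab_frame('side');cv2.imwrite('pics/s6.png',cv2.resize(f['frame'][190:270,230:337],(800,600)))"
```

```text
t 10.68 mouth mm [ 5.3 -1.3  1. ] err [-12.2  -0.    0.1] F [-3.8  0.2  7. ] g 0.896 q [-0.41  0.55  0.32  2.08 -0.57  0.38  0.7 ]
[[-34.3  -1.2   3.2]
 [ 40.6  -1.4  19.3]]
top hidden
side plaque [-19.1   1.7] len 80.2 yaw 1.2 px [286. 236.]
```

View pics/s6.png

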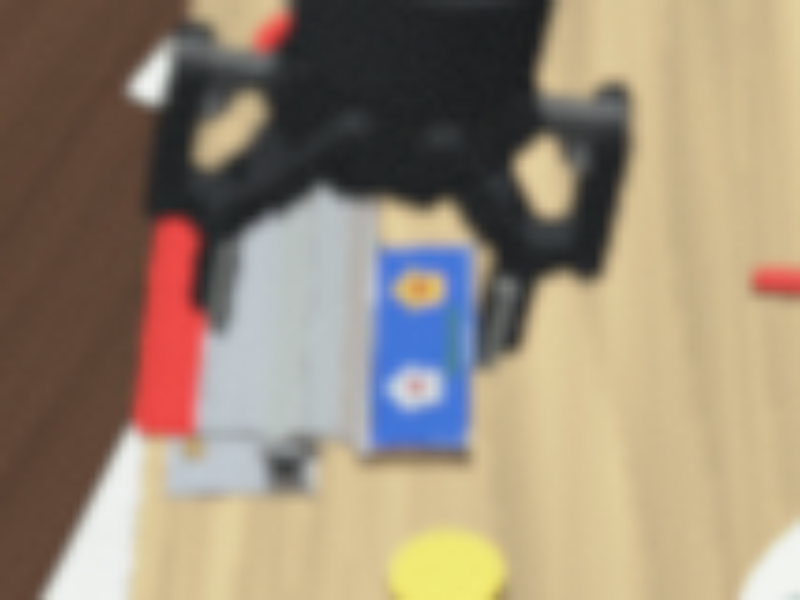

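Request:
jog_arm:
  moves:
    - [[0,1.5,-0.5,-0.4,0,0,0.875],[0,3,-1,-0.8,0,0,0.85],[0,4.5,-1.5,-1.2,0,0,0.825],[0,6,-2,-1.6,0,0,0.8],[0,7,-2.3,-1.9,0,0,0.78],[0,7,-2.3,-1.9,0,0,0.78],[0,7,-2.3,-1.9,0,0,0.78]]

```text
t: 11.7
ee_pos: [0.6125, 0.0464, 0.0166]
tcp_rot: [1.728, 2.433, 0.3]
contact_force: [-4.1, -1.2, 5.6]
grip_width: 0.785
gripper_force: 3.4
```

```bash
python3 -c "
from h import *
here();print(np.round(tips(get_state(),7.7,33.2),1));plaque()
f=grab_frame('side');c=near(f,BLUE,(255,205,325,260));P=np.array([B.inv().apply(plane(f,p[0],.020)-M)[:2]*1e3 for p in c]);print('extent',P.min(0),P.max(0))"
```

```text
t 11.7 mouth mm [11.6 -1.3  4.6] err [-14.1  -0.    0.1] F [-4.3  0.2  5.6] g 0.785 q [-0.39  0.53  0.29  2.09 -0.59  0.34  0.72]
[[-22.5  -1.2   4. ]
 [ 41.9  -1.4  20.2]]
top hidden
side plaque [-13.3   1.5] len 80.2 yaw 1.4 px [284. 236.]
extent [-21.33826046 -38.75671279] [-5.23198354 41.82580331]
```

Request:
jog_arm:
  moves:
    - [[0,-0.2,0.8,0.7,0,0,0.78],[0,-0.4,1.5,1.5,0,0,0.78],[0,-0.4,1.5,1.5,0,0,0.78]]

```text
t: 12.22
ee_pos: [0.6127, 0.0465, 0.0151]
tcp_rot: [1.739, 2.448, 0.269]
contact_force: [-2.6, -1.0, 6.3]
grip_width: 0.778
gripper_force: 3.7
```

```bash
python3 -c "
from h import *
here();print(np.round(tips(get_state(),7.7,33.2),1));plaque()
f=grab_frame('side');cv2.imwrite('pics/s7.png',cv2.resize(f['frame'][190:270,230:337],(800,600)))"
```

```text
t 12.22 mouth mm [11.8 -1.3  3.1] err [-12.6  -0.    0.1] F [-2.8 -0.1  6.3] g 0.778 q [-0.41  0.55  0.32  2.07 -0.57  0.38  0.7 ]
[[-22.3  -1.2   3.4]
 [ 42.5  -1.4  17.8]]
top hidden
side plaque [-12.1   1.5] len 80.3 yaw 1.5 px [283. 236.]
```

View pics/s7.png

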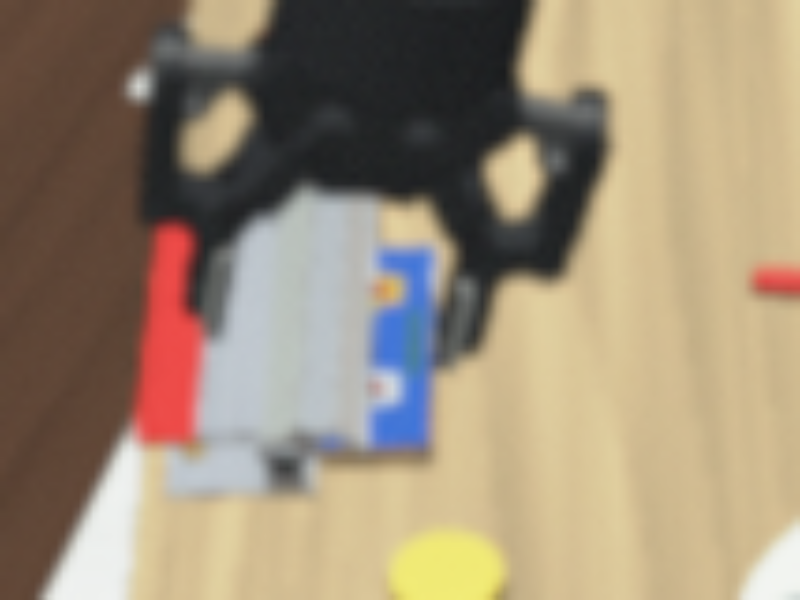

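```bash
cat >> h.py <<'E'
def rear():
    f=grab_frame("side");hsv=cv2.cvtColor(f["frame"],cv2.COLOR_BGR2HSV);o=[]
    for r in range(224,250):
        c=np.where(cv2.inRange(hsv[r:r+1],*BLUE)[0][262:315])[0]
        if len(c): o.append(B.inv().apply(plane(f,(262+c.max()+.5,r),.020)-M)[:2]*1e3)
    o=np.array(o);k=np.polyfit(o[:,1],o[:,0],1);print("rear x at y0",round(k[1],1),"slope deg",round(-np.degrees(np.arctan(k[0])),1),"std",round(np.std(o[:,0]-np.polyval(k,o[:,1])),1),"y",o[:,1].min().round(1),o[:,1].max().round(1))
E
python3 -c "
from h import *
rear()
# same on initial images' reference via pics
import h
for p in('side0',):
    im=cv2.imread(f'pics/{p}.png');g=h.grab_frame;h.grab_frame=lambda n,g=g:{**g(n),'frame':im};rear();h.grab_frame=g"
```

```text
rear x at y0 -20.2 slope deg 1.2 std 0.0 y -38.3 41.9
rear x at y0 -56.6 slope deg -4.5 std 0.7 y -37.1 33.3
```

Request:
jog_arm:
  moves:
    - [[0,1,0.2,0,0,0,0.775],[0,2,0.4,0,0,0,0.77],[0,2,0.4,0,0,0,0.77],[0,2,0.4,0,0,0,0.77]]

```text
t: 12.98
ee_pos: [0.6135, 0.0468, 0.0149]
tcp_rot: [1.74, 2.449, 0.268]
contact_force: [-8.8, -3.0, 11.2]
grip_width: 0.77
gripper_force: 6.4
```

```bash
python3 -c "
from h import *
here();print(np.round(tips(get_state(),7.4,32.8),1));rear()"
```

```text
t 12.97 mouth mm [12.7 -1.3  2.9] err [-12.5   0.    0.2] F [-9.3  0.1 11.2] g 0.77 q [-0.41  0.55  0.32  2.07 -0.57  0.38  0.69]
[[-21.   -1.2   3. ]
 [ 43.1  -1.4  17.2]]
rear x at y0 -20.1 slope deg -0.8 std 1.3 y -38.3 41.8
```

Request:
jog_arm:
  moves:
    - [[0,0.6,0,0,0,0,0.77],[0,1.2,0,0,0,0,0.77],[0,1.2,0,0,0,0,0.77]]

```text
t: 13.4
ee_pos: [0.6136, 0.0469, 0.0148]
tcp_rot: [1.741, 2.45, 0.267]
contact_force: [-13.8, -4.5, 12.9]
grip_width: 0.775
gripper_force: 8.7
```

```bash
python3 -c "
from h import *
here();print(np.round(tips(get_state(),7.4,32.8),1));rear()"
```

```text
t 13.4 mouth mm [12.9 -1.3  2.8] err [-12.4   0.    0.2] F [-14.5   0.4  12.9] g 0.775 q [-0.42  0.55  0.32  2.07 -0.57  0.39  0.69]
[[-20.8  -1.2   3. ]
 [ 43.3  -1.4  17. ]]
rear x at y0 -20.0 slope deg -1.0 std 1.4 y -38.3 41.8
```

Request:
jog_arm:
  moves:
    - [[0,-1,0,0,0,0,0.77],[0,-2,0,0,0,0,0.77],[0,-2,0,0,0,0,0.77],[0,-1.8,-1.3,-2.3,0,0,0.77],[0,-1.6,-2.7,-4.7,0,0,0.77],[0,-1.4,-4,-7,0,0,0.77],[0,-1.4,-4,-7,0,0,0.77]]

```text
t: 14.32
ee_pos: [0.6131, 0.0465, 0.0189]
tcp_rot: [1.69, 2.377, 0.411]
contact_force: [-4.4, -1.8, 3.3]
grip_width: 0.769
gripper_force: 2.7
```

```bash
python3 -c "
from h import *
here();print(np.round(tips(get_state(),7.4,32.8),1));rear()
f=grab_frame('side');cv2.imwrite('pics/s8.png',cv2.resize(f['frame'][190:270,230:337],(800,600)))"
```

```text
t 14.32 mouth mm [12.2 -1.5  6.9] err [-19.6   0.    0.2] F [-4.7 -0.2  3.3] g 0.769 q [-0.25  0.5   0.13  2.15 -0.68  0.2   0.84]
[[-21.2  -1.3   2.9]
 [ 40.6  -1.6  24.9]]
rear x at y0 -19.8 slope deg -1.0 std 1.3 y -38.3 41.8
```

View pics/s8.png

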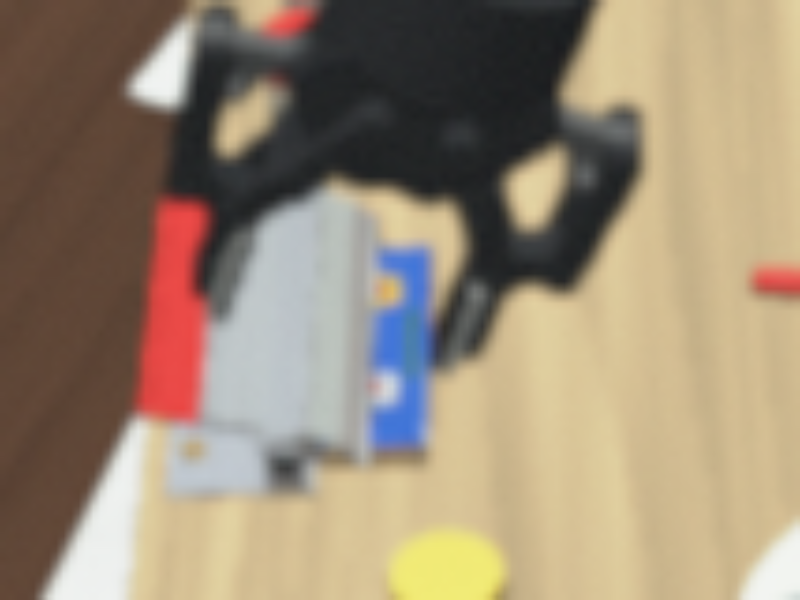

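Request:
jog_arm:
  moves:
    - [[0,-2.8,-1,0,0,0,0.77],[0,-1.5,-4.7,0,0,0,0.77],[0,0.5,-10,0,0,0,0.77],[0,3.9,-20,3,0,0,0.77],[0,14,-48,10,0,0,0.77],[0,30,-95,19,0,0,0.77],[0,30,-95,19,0,0,0.77],[0,50,-150,19,0,0,0.77],[0,-80,-200,19,0,0,0.77],[0,-140,-200,19,0,0,0.77],[0,-140,-200,19,0,0,0.77],[0,-140,-200,19,0,0,0.77]]

```text
t: 15.92
ee_pos: [0.4217, -0.0194, 0.1592]
tcp_rot: [1.819, 2.558, 0.015]
contact_force: [1.1, 0.9, 0.5]
grip_width: 0.771
gripper_force: 0.0
```

```bash
python3 -c "
from h import *
here();rear();plaque()
f=grab_frame('side');g=grab_frame('top');cv2.imwrite('pics/s9.png',np.hstack([cv2.resize(f['frame'][180:280,230:330],(400,400)),cv2.resize(g['frame'][140:240,230:330],(400,400))]))"
```

```text
t 15.93 mouth mm [-1.902e+02 -1.000e-01  1.472e+02] err [-0.5  0.2  0.2] F [1.3 0.5 0.5] g 0.771 q [-0.79  0.1   0.75  2.26 -0.1   0.8   0.36]
rear x at y0 -19.2 slope deg -1.1 std 1.3 y -38.3 41.8
top plaque [-13.3   1.3] len 85.6 yaw 0.3 px [286. 198.]
side plaque [-12.1   1.5] len 80.3 yaw 1.5 px [283. 236.]
```

View pics/s9.png

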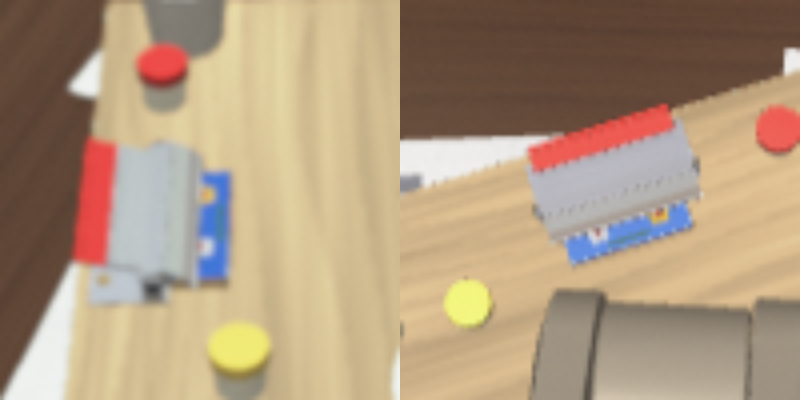

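The plaque sits square under the closed flap and is centred: rear edge at crop (230,230) in the side view and (630,235) in the top view. The pots haven't moved and the hand is clear.

```bash
python3 -c "
from plant import *
print(hand_in())"
```

```text
the job is handed in; nothing more can be done
None
```

The blue plaque is clamped in the clip, pushed against both stops until the force rose, square to about 1–2° and within about 2 mm of the clip's middle by the cameras. The hand is clear, and I handed the job in at about 16 s (no verdict was returned).

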